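# Pick the blue tea-light holder from behind the stock

### The job

In the plywood stock tray a white box with a yellow band and a red spray can stand in front of the blue tea-light holder. First set both of them aside, upright, on the green mat; then lift out the blue holder and stand it upright in the middle of the white round pad inside the open packing carton; only then put the box back centred on its yellow pad and the can back centred on its red pad. Leave the white holder and the black tape roll in the tray where they are.

Things in the scene. Friction and masses are not known exactly. Their poses are not given: they have to be found in the camera images.
- box_mid (a point): Upright white box with a yellow band round it and a yellow strip on top, 50 x 50 mm, 96 mm high, about 0.22 kg, loose. Point at its centre, 48 mm above its underside; x and y axes square to its side faces, z up. It starts on the yellow pad, roughly square to it.
- can_mid (a point): Upright red spray can, 96 mm high in all, about 0.25 kg, loose: body 52 mm diameter up to 82 mm, above that a red cap 42 mm in diameter. Point on its axis 48 mm above its underside; z up. It starts on the red pad.
- blue_holder_mid (a point): Blue ceramic tea-light holder, the thing to fetch: open round cup, 50 mm outer diameter, 40 mm high, wall 4 mm, about 0.1 kg, loose. Point on its axis 20 mm above its underside; z up. It starts on the tray floor in the middle of the back row, close behind the gap between box and can.
- white_holder_mid (a point): White ceramic tea-light holder of the same shape and size as the blue one, loose, in one back corner of the tray, about 90 mm sideways from the blue one (centre to centre). Leave it alone. Point on its axis 20 mm above its underside.
- tape_mid (a point): Black roll of tape lying flat, 52 mm outer diameter, 24 mm high, loose, in the other back corner of the tray, about 90 mm sideways from the blue holder. Leave it alone. Point on its axis 12 mm above its underside.
- bay: Plywood stock tray, fixed, 200 mm deep (x) by 270 mm wide (y), open to the front (its -x side). Floor 6 mm thick; back wall (+x, 10 mm thick) and side walls (8 mm thick) reach 40 mm above the table. Origin at the centre of its underside on the table; x to the back, y to its left, z up.
- yellow_pad: Flat yellow square, 64 x 64 mm, 2 mm thick, fixed on the tray floor: the home of the white box. Origin at the centre of its underside, 6 mm above the table (its top at 8 mm); axes parallel to the tray's. The two pads lie side by side, centres 100 mm apart; which is left varies.
- red_pad: Flat red square, 64 x 64 mm, 2 mm thick, fixed on the tray floor: the home of the red can. Origin at the centre of its underside, 6 mm above the table (its top at 8 mm); axes parallel to the tray's.
- mat: Green flat mat, the side area, fixed on the table: 150 mm (x) by 210 mm (y), 3 mm thick, empty. Origin at the centre of its underside; x and y along its edges.
- carton: Open brown packing carton, fixed on the table, 164 x 164 mm outside, walls 4 mm thick and 55 mm high, two short flaps hanging outward on its x sides. Inside in the middle lies a white round pad 76 mm in diameter whose top is 8 mm above the table. Origin at the centre of its underside, below the pad's centre; x and y along its sides.
Things that resemble listed ones, but are neither listed nor needed, are in the scene too. Leave any orange look-alike of the part that bears box_mid alone.

How it is judged:
By the outcome, as a careful person would: the job done as asked, in the order asked, and still so for the second after the job is handed in, with the robot touching nothing.
It also fails if it takes over 134 s, if anything falls off the work surface, if the arm or the gripper's body presses on something with over 40 N, if the wrist force passes 120 N, or if a joint passes its speed limit or range.

### The arm

A 7-joint arm with a two-finger parallel gripper is mounted at the origin on the work surface. World frame = base frame: x ahead of the robot, y to its left, z up, the work surface at z = 0. Lengths are in mm, angles in rad, forces in N, time in s.
With the tool pointing down it reaches from about 400 to 875 mm from the base axis. Payload 6.5 kg.
Tool frame: the origin (TCP) lies between the finger pads; the fingertips stand 22 mm ahead of it and the grasp point (between the pads) lies 3 mm ahead of it; z points along the fingers, y is the line along which they close (so a half turn about z gives the same grasp; the last joint's range is limited). The gripper opens to 85 mm and grips with 20 to 120 N. Pads are 22 mm wide; open, the fingers measure 114 mm over their backs; the gripper's body (76 mm by 85 mm) begins 54 mm behind the grasp point. The pads swing forward as they close: fully open they stand 13 mm farther back than shut.
Start: joints at [1.115, 0.536, -0.004, 1.538, 0.003, 1.067, -0.071], TCP at [246.998, -601.234, 253.29] pointing down, gripper open.
Joint ranges: [-2.7, 2.7], [-0.37, 2.16], [-1.27, 1.26], [0.24, 2.4], [-1.31, 4.45], [0.19, 1.91], [-2.76, 2.76]. Speed limits (rad/s): [2.39, 2.39, 3.14, 3.14, 3.14, 3.14, 3.14].

### API

Orientations are given as a unit quaternion [x, y, z, w].
In Python, from bench import sensors, imaging, workorder gives the robot as it stands. The module is installed in compiled form; this text tells all that it offers.
- The arm moves only by the shell command python3 -m jog 'ROWS' [OPENING]. ROWS is JSON, a list that holds one entry, the list of rows, each a list of 6 numbers: the shift along the tool's x, y, z in units of 40 mm (1.0 is 40 mm), then the turn, a rotation vector about the tool's x, y, z in units of 6 degrees (1.0 is 6 degrees). A call has 1 to 5 rows; each row shifts and turns the commanded pose from where the row before left it, along the tool's axes as they then stand; what a row does not reach is not made up. A row lasts 1/10 s, in which the tool goes at most 50 mm and 8.59 degrees, less where a joint would pass 70% of its speed; a pose out of reach is approached as far as the arm can. A call is refused whole if a number of a shift passes 1 or a number of a turn 1, either way. A call with a gripper value outside its range is refused whole. OPENING is the gripper command: -1 is shut, 1 is fully open, values between are in proportion, set as the call begins (- or left out, the last holds). The fingers move at their own pace and stop on an object; the grip force is fixed at half the most. Time passes only in rows, so rows that do not move let the fingers close. It gives the time, the measured TCP pose, the force, the opening and the grip force at its end, in the units of the state.
- sensors.state(): the state, without advancing time (a new reading comes with each control period).
- imaging.get_image(name): name is "side" or "top"; returns a dict with "pixels" (420x560x3 uint8, blue, green, red), "fx", "fy", "cx", "cy" (pixels), "distortion" ([k1, k2, p1, p2, k3] as OpenCV has them; the pictures are not rectified), "R" (3x3) and "t" (3): a world point X has camera coordinates R X + t. Camera axes: x right, y down, z forward; pixel columns grow to the right and rows downward; lengths in mm; the calibration is good to about 2 mm. A picture is of the moment at which its call begins. There is no depth.
- workorder.hand_in(): hands the job in; it is judged then, once.
The state is a dict: "time_s": time; "joint_pos": joint angles; "qd": joint speeds; "joint_torque": joint torques, N m; "position": TCP position; "eef_rot": TCP orientation; "wrist_force": force on the tool from outside, world axes, zero at the start; "torque": the same for the moment, N m; "gripper_width": finger opening in mm; "gripper_force": force on a finger pad.
Only numpy, scipy, OpenCV 4.12 (cv2) and the standard library are available. Lean on these libraries where they do the work, as an engineer would, in place of code of your own. Each camera call takes 0.05 s, during which the arm holds its last target. There are 200 camera calls.

## Working session

There is one attempt and no reset: what is moved stays moved. The work goes in short steps, Python scripts to look and compute and a shell command to move; the robot and the scene stay as the last step left them, time stands still between calls to the robot, and variables do not carry over. Pictures are saved under pics/ and viewed, at most 14 in all, crops included, and the job is handed in when it is done.

```bash
mkdir -p pics
cat > h.py <<'E'
import numpy as np, cv2
from bench import sensors, imaging
from scipy.spatial.transform import Rotation as Ro
def shot(n,f=None):
    im=imaging.get_image(n)
    if f: cv2.imwrite('pics/'+f,im['pixels'])
    return im
def K(im): return np.array([[im['fx'],0,im['cx']],[0,im['fy'],im['cy']],[0,0,1.]])
def ray(im,uv,z):
    p=cv2.undistortPoints(np.array(uv,float).reshape(-1,1,2),K(im),np.array(im['distortion'],float)).reshape(-1,2)
    R=np.array(im['R']);t=np.array(im['t']); c=-R.T@t
    d=np.c_[p,np.ones(len(p))]@R
    return c+d*((z-c[2])/d[:,2])[:,None]
def proj(im,X):
    return cv2.projectPoints(np.array(X,float).reshape(-1,1,3),cv2.Rodrigues(np.array(im['R'],float))[0],np.array(im['t'],float),K(im),np.array(im['distortion'],float))[0].reshape(-1,2)
def st():
    s=sensors.state(); print(round(s['time_s'],2),np.round(s['position'],1),np.round(Ro.from_quat(s['eef_rot']).as_matrix().ravel(),3),np.round(s['wrist_force'],1),round(s['gripper_width'],1),round(s['gripper_force'],1)); return s
E
python3 - <<'E'
from h import *
s=st()
for n in('side','top'):
    im=shot(n,n+'0.png'); R=np.array(im['R']); print(n,-R.T@np.array(im['t']),R[2])
E
```

```text
0.0 [ 246.8 -600.7  252.4] [ 0.925  0.38  -0.001  0.38  -0.925  0.001 -0.    -0.002 -1.   ] [ 0.2 -0.2 -0.4] 85.6 0.0
side [206.26081358 809.99845219 952.58288608] [ 0.23256274 -0.63933396 -0.73291655]
top [ 244.31629351   35.89003264 1390.69811995] [ 0.18273381  0.01308804 -0.98307531]
```

View pics/side0.png

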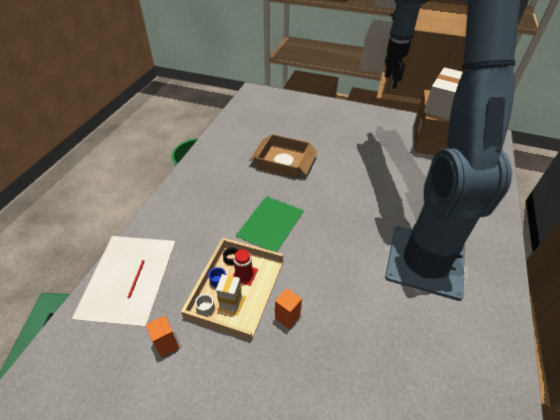

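View pics/top0.png

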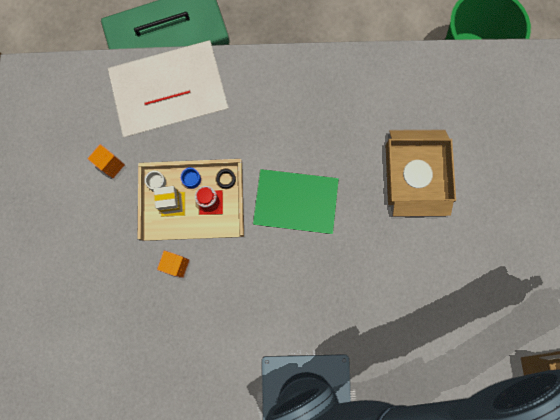

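The top view shows the tray at cols 138–243, rows 160–240. The box is near (167,197), the can (206,198), the blue holder (191,178), the mat (297,201) and the carton pad (418,174). Next I'll measure these by colour masks.

```bash
cat > m.py <<'E'
from h import *
im=shot('top'); px=im['pixels']; hsv=cv2.cvtColor(px,cv2.COLOR_BGR2HSV)
def blobs(lo,hi,roi,n=1):
    m=cv2.inRange(hsv,np.array(lo),np.array(hi)); k=np.zeros_like(m); x0,y0,x1,y1=roi; k[y0:y1,x0:x1]=m[y0:y1,x0:x1]
    c,_=cv2.findContours(k,cv2.RETR_EXTERNAL,cv2.CHAIN_APPROX_NONE)
    return sorted(c,key=cv2.contourArea)[::-1][:n]
def rect(c,z):
    p=ray(im,c.reshape(-1,2),z)[:,:2].astype(np.float32); return [np.round(v,1).tolist() if not np.isscalar(v) else round(v,1) for v in cv2.minAreaRect(p)]
def circ(c,z):
    p=ray(im,c.reshape(-1,2),z)[:,:2].astype(np.float32); (a,r)=cv2.minEnclosingCircle(p); return np.round(a,1),round(r,1)
print('mat',rect(blobs((45,80,40),(80,255,255),(245,160,350,245))[0],3))
print('padcarton',circ(blobs((0,0,170),(180,70,255),(395,150,445,200))[0],8))
print('blue',circ(blobs((105,100,40),(130,255,255),(140,160,243,238))[0],40), )
for c in blobs((20,120,80),(33,255,255),(140,165,243,236),3): print('yellow',cv2.boundingRect(c),cv2.contourArea(c))
for c in blobs((0,150,60),(6,255,255),(140,165,243,236),2): print('red',cv2.boundingRect(c),rect(c,8),rect(c,96))
print('tray corners', np.round(ray(im,[[138,163],[243,159],[244,237],[138,240]],40)[:,:2]))
print('carton corners',np.round(ray(im,[[389,139],[453,139],[454,204],[389,206]],55)[:,:2]))
cv2.imwrite('pics/c1.png',cv2.resize(px[150:245,130:250],None,fx=6,fy=6,interpolation=cv2.INTER_CUBIC))
E
python3 m.py
python3 - <<'E'
from h import *
im=shot('side'); cv2.imwrite('pics/c2.png',cv2.resize(im['pixels'][230:340,175:305],None,fx=5,fy=5,interpolation=cv2.INTER_CUBIC))
E
```

```text
mat [[503.2, 12.6], [208.9, 149.6], 81.6]
padcarton (array([ 567.6, -311.9]), 38.6)
blue (array([565.8, 282.2]), 28.0)
yellow (158, 190, 27, 27) 261.5
yellow (154, 193, 21, 8) 100.0
yellow (187, 165, 1, 1) 0.0
red (199, 190, 24, 25) [[504.8, 235.9], [61.6, 61.6], 1.2] [[488.2, 223.2], [57.7, 57.7], 1.2]
red (197, 187, 17, 18) [[521.8, 252.5], [42.0, 42.8], 44.7] [[504.1, 238.7], [39.4, 40.1], 44.7]
tray corners [[607. 422.]
 [610. 147.]
 [406. 146.]
 [405. 417.]]
carton corners [[ 649. -232.]
 [ 646. -398.]
 [ 475. -387.]
 [ 474. -221.]]
```

View pics/c1.png

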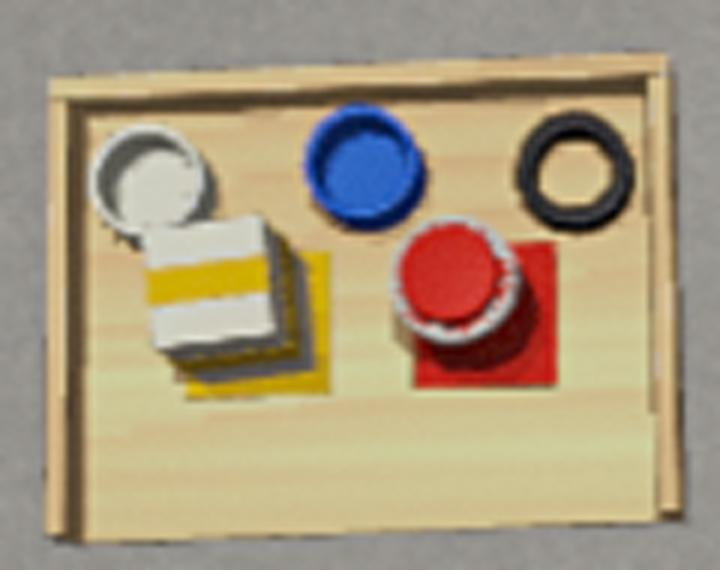

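View pics/c2.png

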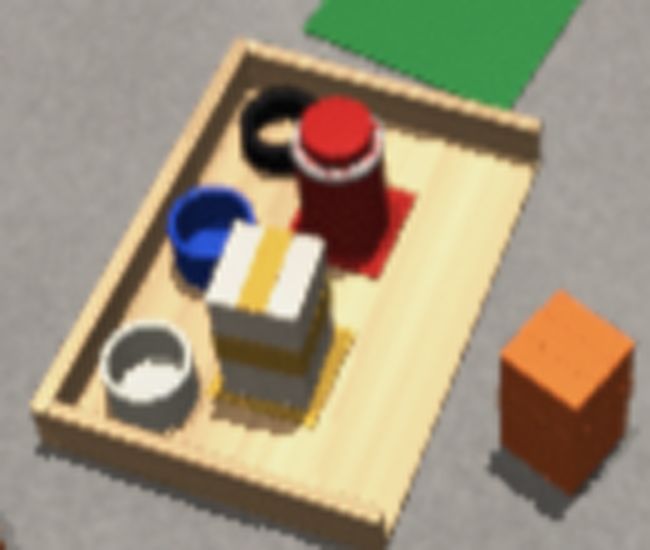

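The crops show the box on the yellow pad, offset to the back left, with its top corners at crop (143,232), (264,216), (276,337), (157,352). The can cap is at (450,273), the blue rim at (366,168), and the pads are partly visible.

Run:
```python
from h import *
im=shot('top')
f=lambda p:(np.array(p,float)+.5)/6-.5+np.array([130,150])
b=ray(im,f([[143,232],[264,216],[276,337],[157,352]]),104)[:,:2]; print('box',b.mean(0),b)
print('boxedge ang',np.degrees(np.arctan2(*(b[0]-b[1])))-90, 'x-edge',np.degrees(np.arctan2((b[0]-b[3])[1],(b[0]-b[3])[0])))
print('can',ray(im,f([450,273]),104))
print('canshoulder',ray(im,f([458,281]),90))
print('blue',ray(im,f([366,168]),46))
print('white,tape',ray(im,f([150,182]),46),ray(im,f([576,172]),30))
print('red',ray(im,f([[555,243],[555,385],[414,387]]),8)); print('yel',ray(im,f([[330,252],[330,393],[187,397]]),8))
im=shot('side')
f=lambda p:(np.array(p,float)+.5)/5-.5+np.array([175,230])
b=ray(im,f([[232,223],[325,237],[303,318],[207,300]]),104)[:,:2]; print('box',b.mean(0),b)
print('can',ray(im,f([338,130]),104),'blue',ray(im,f([212,222]),46))
```

```text
box [502.08077406 335.39680612] [[524.58828559 363.54976522]
 [529.96532966 313.48664427]
 [479.37865039 307.83435527]
 [474.3908306  356.71645973]]
boxedge ang -96.13036884685727 x-edge 7.751940615026692
can [[504.11822202 236.63996695 104.        ]]
canshoulder [[503.49602171 235.49784683  90.        ]]
blue [[562.76290046 282.13847041  46.        ]]
white,tape [[559.15512314 375.75461303  46.        ]] [[562.29022391 193.48403628  30.        ]]
red [[535.72666092 205.38179682   8.        ]
 [472.61252812 205.54768344   8.        ]
 [473.24941923 267.22241455   8.        ]]
yel [[534.29355988 304.69613617   8.        ]
 [471.5014375  304.06018068   8.        ]
 [471.26183193 367.00995408   8.        ]]
box [500.55520401 334.36775315] [[529.8087903  314.48003524]
 [479.68936758 305.8266342 ]
 [470.91663212 355.06997032]
 [521.80602605 362.09437285]]
can [[500.62476909 238.41295932 104.        ]] blue [[562.93492437 283.86129369  46.        ]]
```

```bash
python3 -m jog '[[[0,0,0,0,0,1],[0,0,0,0,0,1],[0,0,0,0,0,1],[0,0,0,0,0,0.72]]]' 1
python3 -m jog '[[[0.5,-1,0,0,0,0],[0.5,-1,0,0,0,0],[0.5,-1,0,0,0,0],[0.5,-1,0,0,0,0],[0.5,-1,0,0,0,0]]]'
python3 -m jog '[[[0.5,-1,0,0,0,0],[0.5,-1,0,0,0,0],[0.5,-1,0,0,0,0],[0.5,-1,0,0,0,0],[0.5,-1,0,0,0,0]]]' >/dev/null
python3 -m jog '[[[0.5,-1,0,0,0,0],[0.5,-1,0,0,0,0],[0.5,-1,0,0,0,0],[0,-1,0,0,0,0],[0,-1,0,0,0,0]]]' >/dev/null
python3 -m jog '[[[0,-1,0,0,0,0],[0,-1,0,0,0,0],[0,-1,0,0,0,0],[0,-1,0,0,0,0],[0,0,0,0,0,0]]]' >/dev/null
python3 -m jog '[[[0,0,0,0,0,0],[0,0,0,0,0,0],[0,0,0,0,0,0]]]' >/dev/null
python3 -c "from h import *;st()"
```

```text
time_s: 0.7
position: [247.0, -601.2, 253.2]
eef_rot: [1.0, -0.002, -0.0, -0.0]
wrist_force: [1.5, 0.8, 0.4]
gripper_width: 85.4
gripper_force: 0.0
time_s: 1.2
position: [347.5, -399.5, 253.4]
eef_rot: [1.0, 0.0, 0.0, 0.0]
wrist_force: [0.0, 0.2, 0.3]
gripper_width: 85.5
gripper_force: 0.0
3.0 [507.  157.1 253.2] [ 1.    -0.002 -0.    -0.002 -1.    -0.001 -0.     0.001 -1.   ] [ 0.5 -1.  -0.7] 85.1 0.0
```

```bash
python3 -m jog '[[[-0.11,-0.99,0,0,0,0],[0,-0.99,0,0,0,0],[0,0,1,0,0,0],[0,0,1,0,0,0],[0,0,0.95,0,0,0]]]' >/dev/null
python3 -m jog '[[[0,0,0.5,0,0,0],[0,0,0.5,0,0,0],[0,0,0.5,0,0,0],[0,0,0,0,0,0],[0,0,0,0,0,0]]]'
python3 -m jog '[[[0,0,0,0,0,0],[0,0,0,0,0,0],[0,0,0,0,0,0],[0,0,0,0,0,0],[0,0,0,0,0,0]]]' -1
python3 -m jog '[[[0,0,0,0,0,0],[0,0,0,0,0,0],[0,0,-0.25,0,0,0],[0,0,-0.5,0,0,0],[0,0,0,0,0,0]]]'
python3 -c "from h import *;shot('top','a.png');shot('side','b.png');import numpy as np;a=cv2.imread('pics/a.png')[130:260,100:260];b=cv2.imread('pics/b.png')[190:340,160:320];f=lambda x:cv2.resize(x,(400,400));cv2.imwrite('pics/g1.png',np.hstack([f(a),f(b)]))"
```

```text
time_s: 4.0
position: [502.7, 237.3, 75.5]
eef_rot: [1.0, -0.0, -0.0, 0.0]
wrist_force: [0.1, -0.4, 1.1]
gripper_width: 85.0
gripper_force: 0.0
time_s: 4.5
position: [503.1, 238.2, 76.6]
eef_rot: [1.0, 0.0, 0.001, -0.0]
wrist_force: [-1.7, -1.5, 7.1]
gripper_width: 50.7
gripper_force: 61.9
time_s: 5.0
position: [503.8, 238.8, 107.7]
eef_rot: [1.0, 0.0, 0.002, -0.001]
wrist_force: [1.0, 0.9, -1.7]
gripper_width: 50.6
gripper_force: 62.9
```

View pics/g1.png

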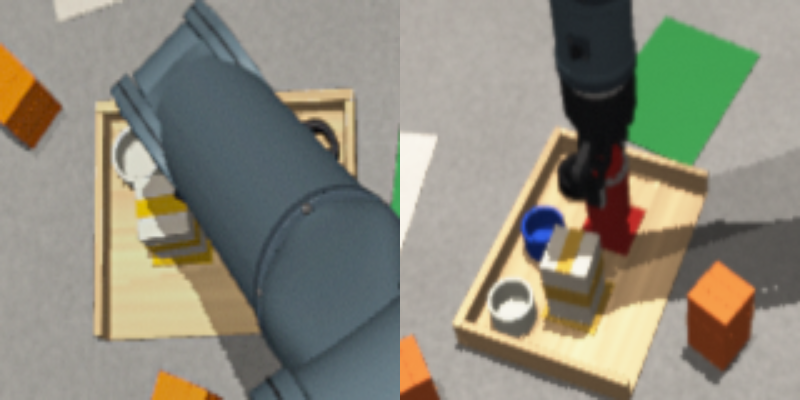

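The can is gripped and lifted off its pad (side crop around 610,200).

```bash
python3 -m jog '[[[0,0,-0.75,0,0,0],[0,0,-0.75,0,0,0],[0,0.5,0,0,0,0],[0,1,0,0,0,0],[0,1,0,0,0,0]]]' >/dev/null
python3 -m jog '[[[0,1,0,0,0,0],[0,1,0,0,0,0],[0,1,0,0,0,0],[0,1,0,0,0,0],[0,0.58,0,0,0,0]]]' >/dev/null
python3 -m jog '[[[0,0,0,0,0,0],[0,0,0.8,0,0,0],[0,0,0.8,0,0,0],[0,0,0.5,0,0,0],[0,0,0,0,0,0]]]'
python3 -m jog '[[[0,0,0.1,0,0,0],[0,0,0.1,0,0,0],[0,0,0,0,0,0],[0,0,0,0,0,0]]]'
```

```text
time_s: 6.6
position: [499.7, -44.0, 78.4]
eef_rot: [1.0, 0.001, -0.003, -0.0]
wrist_force: [-0.0, -0.2, -2.6]
gripper_width: 50.4
gripper_force: 63.6
time_s: 7.0
position: [502.9, -45.2, 73.9]
eef_rot: [1.0, 0.0, 0.001, 0.0]
wrist_force: [0.4, 0.1, -2.6]
gripper_width: 50.6
gripper_force: 63.6
```

```bash
python3 -m jog '[[[0,0,0.08,0,0,0],[0,0,0,0,0,0],[0,0,0,0,0,0]]]'
python3 -m jog '[[[0,0,0,0,0,0],[0,0,0,0,0,0],[0,0,0,0,0,0],[0,0,0,0,0,0]]]' 1
python3 -m jog '[[[0,0,-0.5,0,0,0],[0,0,-1,0,0,0],[0,0,-1,0,0,0],[0,-0.5,0,0,0,0],[0,-1,0,0,0,0]]]' >/dev/null
python3 -m jog '[[[0,-1,0,0,0,0],[0,-1,0,0,0,0],[0,-1,0,0,0,0],[0,-1,0,0,0,0],[0,-1,0,0,0,0]]]' >/dev/null
python3 -m jog '[[[0,-1,0,0,0,0],[0,-1,0,0,0,0],[0,-1,0,0,0,0],[0,0,0,0,0,-0.65],[0,0,0,0,0,-0.6]]]' >/dev/null
python3 -m jog '[[[0,0,0,0,0,0],[0,0,0,0,0,0]]]'
python3 -c "from h import *;shot('top','t2.png')"
```

```text
time_s: 7.3
position: [503.3, -45.2, 71.6]
eef_rot: [1.0, 0.0, 0.001, 0.0]
wrist_force: [-3.8, 0.6, 13.9]
gripper_width: 50.9
gripper_force: 65.3
time_s: 7.7
position: [502.5, -45.2, 70.0]
eef_rot: [1.0, 0.0, 0.0, 0.0]
wrist_force: [-0.2, -0.5, 0.5]
gripper_width: 85.2
gripper_force: 0.0
time_s: 9.4
position: [502.4, 334.5, 169.9]
eef_rot: [0.998, 0.064, -0.0, 0.0]
wrist_force: [-0.4, -0.4, -0.1]
gripper_width: 85.4
gripper_force: 0.0
```

View pics/t2.png

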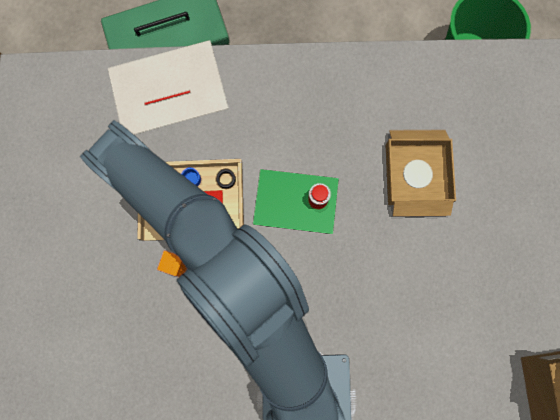

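The can stands upright on the mat, with its cap at (320,190). Now the box.

```bash
python3 -m jog '[[[0,0,0.8,0,0,0],[0,0,0.8,0,0,0],[0,0,0.5,0,0,0],[0,0,0.27,0,0,0],[0,0,0,0,0,0]]]'
python3 -m jog '[[[0,0,0,0,0,0],[0,0,0,0,0,0],[0,0,0,0,0,0],[0,0,0,0,0,0],[0,0,0,0,0,0]]]' -1
python3 -m jog '[[[0,0,0,0,0,0],[0,0,0,0,0,0],[0,0,-0.25,0,0,0],[0,0,-0.5,0,0,0],[0,0,0,0,0,0]]]'
python3 -c "from h import *;b=shot('side')['pixels'][170:350,150:330];cv2.imwrite('pics/g2.png',cv2.resize(b,(540,540)))"
```

```text
time_s: 9.95
position: [501.7, 334.1, 74.1]
eef_rot: [0.998, 0.065, -0.001, 0.001]
wrist_force: [-0.2, -1.0, 0.1]
gripper_width: 85.5
gripper_force: 0.0
time_s: 10.45
position: [503.1, 335.7, 76.8]
eef_rot: [0.998, 0.066, 0.001, -0.001]
wrist_force: [-0.5, 0.6, 6.3]
gripper_width: 49.7
gripper_force: 61.5
time_s: 10.95
position: [503.7, 335.7, 107.8]
eef_rot: [0.998, 0.065, 0.002, -0.001]
wrist_force: [0.5, 0.5, -2.3]
gripper_width: 49.1
gripper_force: 62.7
```

View pics/g2.png

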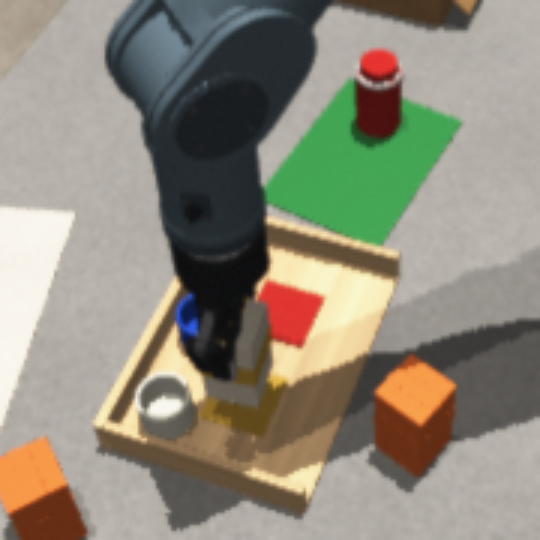

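The box is gripped and lifted, and the can still stands on the mat.

```bash
python3 -m jog '[[[0,0,-0.75,0,0,0],[0,0,-0.75,0,0,0],[0,0,0,0,0,0.65],[0,0,0,0,0,0.6],[0,0.5,0,0,0,0]]]' >/dev/null
python3 -m jog '[[[0,1,0,0,0,0],[0,1,0,0,0,0],[0,1,0,0,0,0],[0,1,0,0,0,0],[0,1,0,0,0,0]]]' >/dev/null
python3 -m jog '[[[0,0.9,0,0,0,0],[0,0.37,0,0,0,0],[0,0,0.8,0,0,0],[0,0,0.8,0,0,0],[0,0,0.5,0,0,0]]]' >/dev/null
python3 -m jog '[[[0,0,0.08,0,0,0],[0,0,0.08,0,0,0],[0,0,0.05,0,0,0],[0,0,0,0,0,0],[0,0,0,0,0,0]]]'
```

```text
time_s: 13.0
position: [503.0, 64.1, 73.6]
eef_rot: [1.0, 0.0, 0.001, -0.0]
wrist_force: [0.5, -1.1, -2.1]
gripper_width: 49.6
gripper_force: 63.0
```

```bash
python3 -m jog '[[[0,0,0.06,0,0,0],[0,0,0.02,0,0,0],[0,0,0,0,0,0]]]'
python3 -m jog '[[[0,0,0,0,0,0],[0,0,0,0,0,0],[0,0,0,0,0,0],[0,0,0,0,0,0]]]' 1
python3 -m jog '[[[0,0,-0.5,0,0,0],[0,0,-1,0,0,0],[0,0,-1,0,0,0],[0,0,0,0,0,0],[0,0,0,0,0,0]]]'
cat > n.py <<'E'
from m import *
cv2.imwrite('pics/c3.png',cv2.resize(px[140:250,130:350],(770,385),interpolation=cv2.INTER_CUBIC))
print('yel',rect(blobs((20,120,80),(33,255,255),(140,165,240,236))[0],8)); print('redpad',rect(blobs((0,150,60),(6,255,255),(140,165,240,236))[0],8))
E
python3 n.py|tail -2; python3 n.py | grep -E 'blue|mat'
```

```text
time_s: 13.3
position: [503.3, 64.5, 71.5]
eef_rot: [1.0, 0.0, 0.001, 0.0]
wrist_force: [-4.4, 0.6, 17.4]
gripper_width: 49.4
gripper_force: 63.9
time_s: 13.7
position: [502.4, 64.0, 69.6]
eef_rot: [1.0, 0.0, -0.0, 0.0]
wrist_force: [0.4, -0.1, 0.3]
gripper_width: 85.1
gripper_force: 0.0
time_s: 14.2
position: [502.9, 64.0, 170.4]
eef_rot: [1.0, 0.0, 0.001, -0.0]
wrist_force: [-0.3, -0.8, -0.3]
gripper_width: 85.2
gripper_force: 0.0
yel [[502.8, 336.5], [64.4, 61.2], 0.6]
redpad [[505.4, 236.1], [60.8, 61.5], 89.9]
mat [[483.7, 88.6], [64.0, 88.8], 81.7]
blue (array([565.8, 282.2]), 28.0)
```

View pics/c3.png

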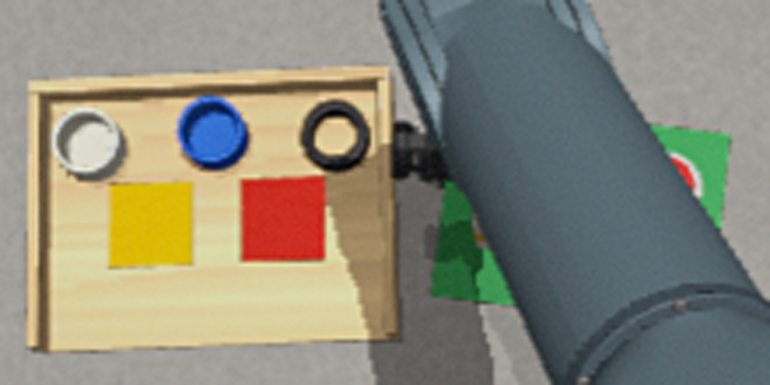

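The box is on the mat, the pads are clear, and the blue holder and its neighbours haven't moved. The blue rim is at crop (213,132).

```bash
python3 -m jog '[[[0.3,-0.9,0,0,0,0],[0.3,-1,0,0,0,0],[0.3,-1,0,0,0,0],[0.3,-1,0,0,0,0],[0.3,-1,0,0,0,0]]]' 0.65 >/dev/null
python3 -m jog '[[[0,-0.56,0,0,0,0],[0,0,0.6,0,0,0],[0,0,1,0,0,0],[0,0,0,0,0,0],[0,0,0,0,0,0]]]'
python3 -c "from h import *;b=shot('side')['pixels'][170:350,150:330];cv2.imwrite('pics/g3.png',cv2.resize(b,(540,540)))"
```

```text
time_s: 15.3
position: [561.3, 281.8, 104.5]
eef_rot: [1.0, 0.0, -0.002, 0.001]
wrist_force: [0.9, 0.8, 0.6]
gripper_width: 70.2
gripper_force: 0.0
```

View pics/g3.png

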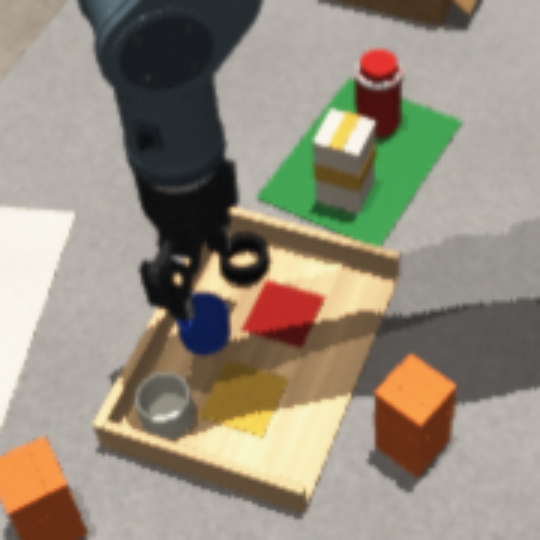

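Both items stand on the mat, and the gripper is above the blue holder. Descending.

```bash
python3 -m jog '[[[0.04,0,0.7,0,0,0],[0,0,0.6,0,0,0],[0,0,0.42,0,0,0],[0,0,0,0,0,0],[0,0,0,0,0,0]]]'
python3 -m jog '[[[0,0,0,0,0,0],[0,0,0,0,0,0],[0,0,0,0,0,0],[0,0,0,0,0,0],[0,0,0,0,0,0]]]' -1
python3 -m jog '[[[0,0,0,0,0,0],[0,0,0,0,0,0],[0,0,-0.25,0,0,0],[0,0,-0.5,0,0,0],[0,0,-0.9,0,0,0]]]'
python3 -m jog '[[[0,0,-0.9,0,0,0],[0,0,-0.9,0,0,0],[0,0,0,0,0,0],[0,0,0,0,0,0]]]'
```

```text
time_s: 15.85
position: [564.6, 282.9, 38.0]
eef_rot: [1.0, 0.0, 0.001, -0.0]
wrist_force: [1.2, 0.8, 0.3]
gripper_width: 70.4
gripper_force: 0.0
time_s: 16.35
position: [565.1, 283.3, 39.0]
eef_rot: [1.0, 0.0, 0.001, -0.001]
wrist_force: [-1.6, -0.4, 6.8]
gripper_width: 48.8
gripper_force: 61.6
time_s: 16.85
position: [562.4, 281.5, 102.4]
eef_rot: [1.0, 0.0, -0.002, 0.001]
wrist_force: [-0.5, -0.2, 0.1]
gripper_width: 48.9
gripper_force: 62.2
time_s: 17.25
position: [564.4, 282.6, 176.4]
eef_rot: [1.0, 0.0, 0.001, -0.0]
wrist_force: [-0.7, -1.2, -1.2]
gripper_width: 49.2
gripper_force: 62.2
```

```bash
python3 -m jog '[[[0.1,0.5,0,0,0,0],[0,1,0,0,0,0],[0,1,0,0,0,0],[0,1,0,0,0,0],[0,1,0,0,0,0]]]' >/dev/null
python3 -m jog '[[[0,1,0,0,0,0],[0,1,0,0,0,0],[0,1,0,0,0,0],[0,1,0,0,0,0],[0,1,0,0,0,0]]]' >/dev/null
python3 -m jog '[[[0,1,0,0,0,0],[0,1,0,0,0,0],[0,1,0,0,0,0],[0,1,0,0,0,0],[0,0.86,0,0,0,0]]]' >/dev/null
python3 -m jog '[[[0,0,0,0,0,0],[0,0,0,0,0,0],[0,0,0.6,0,0,0],[0,0,0.9,0,0,0],[0,0,0,0,0,0]]]'
python3 -c "from h import *;b=shot('side')['pixels'][100:200,230:340];cv2.imwrite('pics/g4.png',cv2.resize(b,(660,600)))"
```

```text
time_s: 19.25
position: [564.6, -288.3, 109.8]
eef_rot: [1.0, 0.001, -0.005, -0.003]
wrist_force: [-1.8, -0.3, -2.5]
gripper_width: 48.9
gripper_force: 62.7
```

View pics/g4.png

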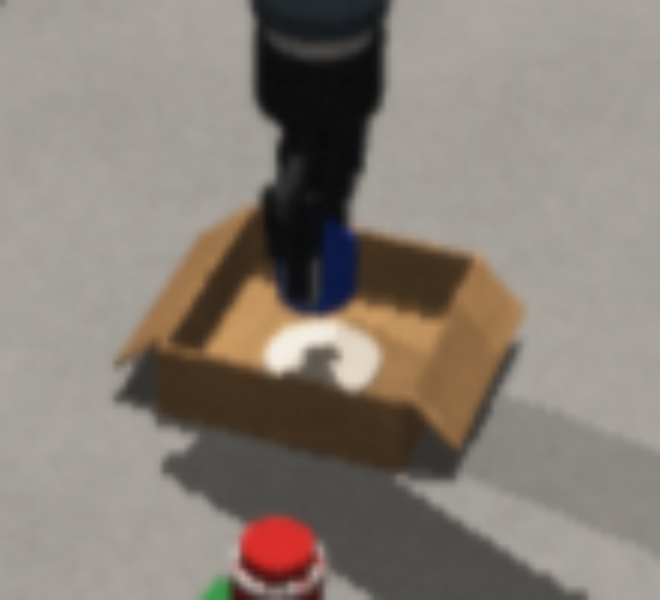

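The holder is held level over the carton, short of the middle in y. The pad is at crop (323,357).

```bash
python3 -m jog '[[[0,0,0,0,0,0],[0,0,0,0,0,0]]]'
python3 - <<'E'
from h import *
im=shot('side')
print(ray(im,[[230+323/6,100+357/6]],8))
hsv=cv2.cvtColor(im['pixels'],cv2.COLOR_BGR2HSV); m=cv2.inRange(hsv,(105,120,30),(130,255,255)); m[:100]=0;m[200:]=0;m[:,:230]=0;m[:,340:]=0
v,u=np.nonzero(m); print(u.min(),u.max(),v.min(),v.max(), ray(im,[[u.max(),(v.min()+v.max())/2]],100))
E
```

```text
time_s: 19.5
position: [569.4, -291.9, 116.7]
eef_rot: [1.0, 0.0, 0.001, 0.0]
wrist_force: [-0.1, -0.5, -0.5]
gripper_width: 49.1
gripper_force: 62.7
[[ 562.6642099  -314.53953227    8.        ]]
276 287 134 148 [[ 551.72870491 -312.83145874  100.        ]]
```

```bash
python3 -m jog '[[[-0.03,0.51,0,0,0,0],[0,0,0.8,0,0,0],[0,0,0.6,0,0,0],[0,0,0.42,0,0,0],[0,0,0,0,0,0]]]' >/dev/null
python3 -m jog '[[[0,0,0,0,0,0],[0,0,0,0,0,0],[0,0,0,0,0,0]]]'
python3 -c "from h import *;b=shot('side')['pixels'][100:200,230:340];cv2.imwrite('pics/g5.png',cv2.resize(b,(660,600)))"
```

```text
time_s: 20.35
position: [567.4, -312.5, 42.9]
eef_rot: [1.0, 0.0, 0.001, 0.0]
wrist_force: [0.2, -0.1, -1.2]
gripper_width: 48.8
gripper_force: 64.5
```

View pics/g5.png

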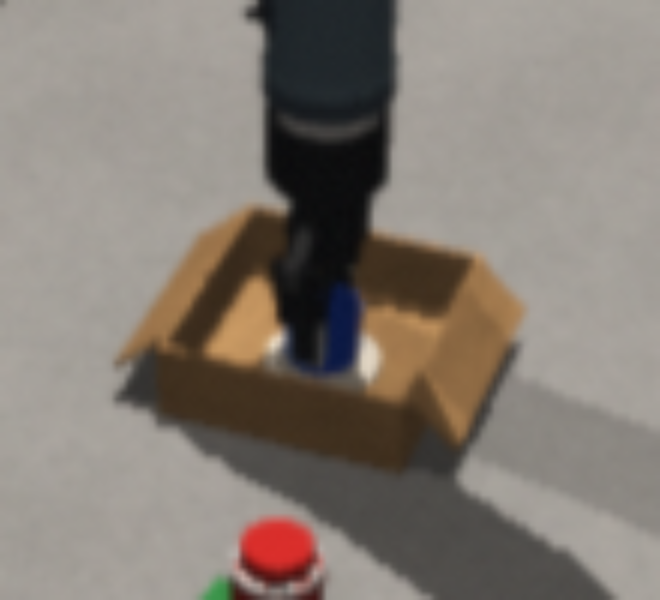

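The holder is just over the pad and centred.

```bash
python3 -m jog '[[[0,0,0.05,0,0,0],[0,0,0.02,0,0,0],[0,0,0,0,0,0],[0,0,0,0,0,0]]]'
python3 -m jog '[[[0,0,0,0,0,0],[0,0,0,0,0,0],[0,0,0,0,0,0],[0,0,0,0,0,0]]]' 0.8
python3 -m jog '[[[0,0,-0.3,0,0,0],[0,0,-1,0,0,0],[0,0,-1,0,0,0],[0,0,-1,0,0,0],[-0.3,-0.5,0,0,0,0]]]' 
python3 -m jog '[[[-0.3,-0.9,0,0,0,0],[-0.3,-0.9,0,0,0,0],[-0.3,-0.9,0,0,0,0],[-0.3,-0.9,0,0,0,0],[-0.1,-0.9,0,0,0,0]]]' 1 >/dev/null
python3 -m jog '[[[0,-0.9,0,0,0,0],[0,-0.9,0,0,0,0],[0,-0.9,0,0,0,0],[0,-0.9,0,0,0,0],[0,-0.9,0,0,0,0]]]' >/dev/null
python3 -m jog '[[[0,0,0,0,0,0],[0,0,0,0,0,0]]]'
python3 - <<'E'
from m import *
c=blobs((105,100,40),(130,255,255),(390,140,450,205))[0]
print('blue in carton',circ(c,48),cv2.boundingRect(c))
b=px[130:250,240:460];cv2.imwrite('pics/g6.png',cv2.resize(b,(770,420)))
E
```

```text
time_s: 20.8
position: [567.1, -312.5, 40.0]
eef_rot: [1.0, 0.0, 0.0, 0.0]
wrist_force: [-2.3, 0.2, 4.9]
gripper_width: 49.0
gripper_force: 65.2
time_s: 21.2
position: [566.9, -312.3, 39.2]
eef_rot: [1.0, 0.0, -0.0, -0.0]
wrist_force: [0.3, 0.1, -0.4]
gripper_width: 76.7
gripper_force: 0.0
time_s: 21.7
position: [559.2, -296.6, 178.6]
eef_rot: [1.0, -0.001, 0.006, 0.004]
wrist_force: [1.1, 0.7, -0.1]
gripper_width: 76.8
gripper_force: 0.0
time_s: 22.9
position: [502.9, 68.4, 172.0]
eef_rot: [1.0, 0.001, 0.0, 0.0]
wrist_force: [-0.4, -0.2, 0.3]
gripper_width: 85.4
gripper_force: 0.0
mat [[475.1, 110.2], [105.8, 51.4], 25.1]
padcarton (array([ 567.1, -312.5]), 39.6)Traceback (most recent call last):
  File "<stdin>", line 1, in <module>
  File "m.py", line 13, in <module>
    print('blue',circ(blobs((105,100,40),(130,255,255),(140,160,243,238))[0],40), )
                      ~~~~~~~~~~~~~~~~~~~~~~~~~~~~~~~~~~~~~~~~~~~~~~~~~~~^^^
IndexError: list index out of range
```

```bash
sed -i '/^print(.mat/,$d' m.py
python3 - <<'E'
from m import *
c=blobs((100,80,30),(135,255,255),(390,140,450,205))[0]
p=ray(im,c.reshape(-1,2),48)[:,:2]; print('blue',circ(c,48),rect(c,48)); print('pad',circ(blobs((0,0,150),(180,70,255),(395,150,445,200))[0],8))
E
```

```text
blue (array([ 562.9, -308.8]), 29.0) [[563.7, -308.6], [45.1, 56.9], 42.8]
pad (array([ 566.9, -312.4]), 39.8)
```

The blue holder is centred on the pad: the mask is biased toward the camera by the visible side wall. Now the box goes back.

```bash
python3 -m jog '[[[0,0.11,0,0,0,0],[0,0,0.9,0,0,0],[0,0,0.9,0,0,0],[0,0,0.5,0,0,0],[0,0,0.17,0,0,0]]]' >/dev/null
python3 -m jog '[[[0,0,0,0,0,0],[0,0,0,0,0,0]]]'
python3 -m jog '[[[0,0,0,0,0,0],[0,0,0,0,0,0],[0,0,0,0,0,0],[0,0,0,0,0,0],[0,0,0,0,0,0]]]' -1
python3 -m jog '[[[0,0,0,0,0,0],[0,0,0,0,0,0],[0,0,-0.5,0,0,0],[0,0,-0.9,0,0,0],[0,0,-0.9,0,0,0]]]' >/dev/null
python3 -m jog '[[[0,-0.5,0,0,0,0],[0,-0.9,0,0,0,0],[0,-0.9,0,0,0,0],[0,-0.9,0,0,0,0],[0,-0.9,0,0,0,0]]]' >/dev/null
python3 -m jog '[[[0,-0.9,0,0,0,0],[0,-0.9,0,0,0,0],[0,-0.86,0,0,0,0],[0,0,0,0,0,0],[0,0,0,0,0,0]]]' >/dev/null
python3 -m jog '[[[0,0,0,0,0,0],[0,0,0,0,0,0]]]'
```

```text
time_s: 23.7
position: [503.7, 62.9, 73.4]
eef_rot: [1.0, -0.0, 0.001, -0.0]
wrist_force: [-0.4, -0.2, -0.1]
gripper_width: 85.5
gripper_force: 0.0
time_s: 24.2
position: [503.5, 63.5, 73.4]
eef_rot: [1.0, 0.0, 0.001, -0.0]
wrist_force: [-0.7, 1.1, 5.5]
gripper_width: 49.5
gripper_force: 60.8
time_s: 25.9
position: [503.1, 331.9, 164.3]
eef_rot: [1.0, -0.001, -0.0, 0.001]
wrist_force: [0.3, -0.7, -2.9]
gripper_width: 49.1
gripper_force: 63.2
```

```bash
python3 -m jog '[[[0.02,-0.11,0,0,0,0],[0,0,0.8,0,0,0],[0,0,0.7,0,0,0],[0,0,0.55,0,0,0],[0,0,0,0,0,0]]]' >/dev/null
python3 -m jog '[[[0,0,0,0,0,0],[0,0,0,0,0,0]]]'
python3 -c "from h import *;b=shot('side')['pixels'][230:340,175:305];cv2.imwrite('pics/g7.png',cv2.resize(b,None,fx=5,fy=5))"
```

```text
time_s: 26.6
position: [504.2, 338.2, 83.7]
eef_rot: [1.0, -0.0, 0.001, -0.0]
wrist_force: [-0.6, 0.0, -2.8]
gripper_width: 49.3
gripper_force: 63.2
```

View pics/g7.png

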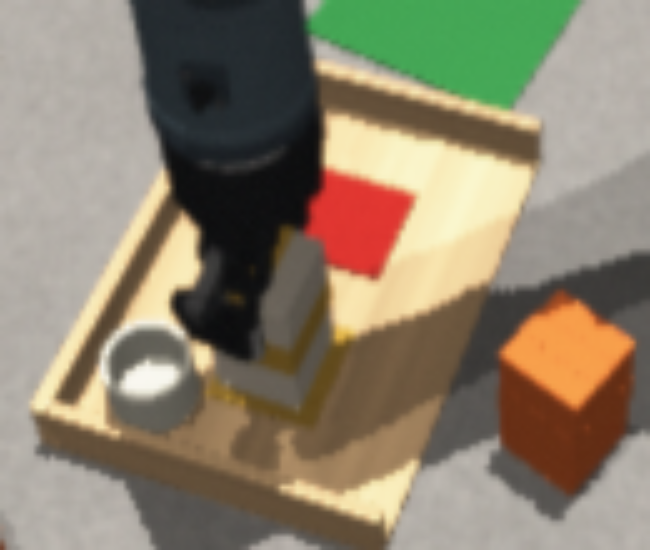

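The box hangs square over the yellow pad. I'll correct y by 2 mm and set it down.

```bash
python3 -m jog '[[[0,0.05,0,0,0,0],[0,0,0.08,0,0,0],[0,0,0.05,0,0,0],[0,0,0,0,0,0],[0,0,0,0,0,0]]]'
python3 -m jog '[[[0,0,0.02,0,0,0],[0,0,0,0,0,0],[0,0,0,0,0,0]]]'
python3 -m jog '[[[0,0,0,0,0,0],[0,0,0,0,0,0],[0,0,0,0,0,0],[0,0,0,0,0,0]]]' 1
python3 -m jog '[[[0,0,-0.4,0,0,0],[0,0,-1,0,0,0],[0,0,-1,0,0,0],[0,0.5,0,0,0,0],[0,0.9,0,0,0,0]]]' >/dev/null
python3 -m jog '[[[0,0.9,0,0,0,0],[0,0.9,0,0,0,0],[0,0.9,0,0,0,0],[0,0.9,0,0,0,0],[0,0.9,0,0,0,0]]]' >/dev/null
python3 -m jog '[[[0,0.9,0,0,0,0],[0,0.9,0,0,0,0],[0,0.9,0,0,0,0],[0,0.9,0,0,0,0],[0,0,0,0,0,0]]]' >/dev/null
python3 -m jog '[[[0,0,0,0,0,0],[0,0,0,0,0,0]]]'
python3 - <<'E'
from m import *
cv2.imwrite('pics/c4.png',cv2.resize(px[150:245,130:250],None,fx=6,fy=6,interpolation=cv2.INTER_CUBIC))
E
```

```text
time_s: 27.15
position: [503.9, 335.9, 78.3]
eef_rot: [1.0, 0.0, 0.0, 0.0]
wrist_force: [-2.5, -2.0, 6.9]
gripper_width: 49.2
gripper_force: 63.9
time_s: 27.45
position: [503.9, 335.9, 78.2]
eef_rot: [1.0, 0.0, 0.0, 0.0]
wrist_force: [-2.5, -3.1, 13.5]
gripper_width: 49.2
gripper_force: 64.7
time_s: 27.85
position: [503.5, 336.1, 76.3]
eef_rot: [1.0, 0.0, -0.0, -0.0]
wrist_force: [0.9, -0.4, 0.7]
gripper_width: 85.3
gripper_force: 0.0
time_s: 29.55
position: [503.9, -42.7, 173.1]
eef_rot: [1.0, 0.001, 0.0, -0.0]
wrist_force: [0.3, 0.3, -0.6]
gripper_width: 85.5
gripper_force: 0.0
```

View pics/c4.png

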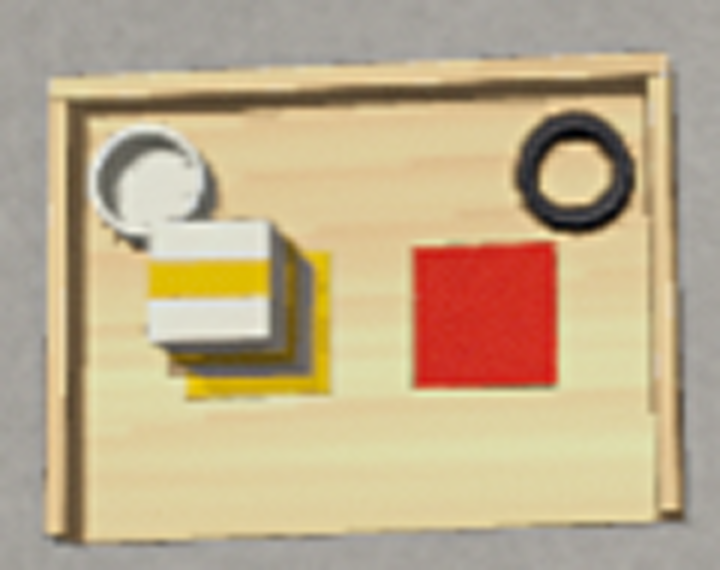

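The box stands square on its pad, with top corners at crop (150,222) to (275,345). The red pad is free, with its centre at (484,315).

```bash
python3 - <<'E'
from h import *
im=shot('top')
f=lambda p:(np.array(p,float)+.5)/6-.5+np.array([130,150])
print('box',ray(im,f([212,283.5]),104),'red',ray(im,f([484.3,315]),8),'yelcorners',ray(im,f([[330,252],[330,394],[186,397]]),8).round(1).tolist())
# can on mat: cap
hsv=cv2.cvtColor(im['pixels'],cv2.COLOR_BGR2HSV)
E
python3 -m jog '[[[-0.02,0.06,0,0,0,0],[0,0,0.9,0,0,0],[0,0,0.9,0,0,0],[0,0,0.5,0,0,0],[0,0,0.18,0,0,0]]]' >/dev/null
python3 -m jog '[[[0,0,0,0,0,0],[0,0,0,0,0,0]]]'
python3 -m jog '[[[0,0,0,0,0,0],[0,0,0,0,0,0],[0,0,0,0,0,0],[0,0,0,0,0,0],[0,0,0,0,0,0]]]' -1
python3 -m jog '[[[0,0,0,0,0,0],[0,0,0,0,0,0],[0,0,-0.5,0,0,0],[0,0,-0.9,0,0,0],[0,0,-0.9,0,0,0]]]' >/dev/null
python3 -m jog '[[[0,-0.5,0,0,0,0],[0,-0.9,0,0,0,0],[0,-0.9,0,0,0,0],[0,-0.9,0,0,0,0],[0,-0.9,0,0,0,0]]]' >/dev/null
python3 -m jog '[[[0,-0.9,0,0,0,0],[0,-0.9,0,0,0,0],[0,-0.9,0,0,0,0],[0,-0.2,0,0,0,0],[0,0,0,0,0,0]]]' >/dev/null
python3 -m jog '[[[0,0,0,0,0,0],[0,0,0,0,0,0]]]'
```

```text
box [[502.28136384 334.53978557 104.        ]] red [[504.38472911 236.48192529   8.        ]] yelcorners [[534.3, 304.7, 8.0], [471.1, 304.1, 8.0], [471.3, 367.5, 8.0]]
time_s: 30.35
position: [503.6, -46.2, 74.2]
eef_rot: [1.0, 0.0, 0.001, 0.0]
wrist_force: [-0.2, 0.1, -0.5]
gripper_width: 85.4
gripper_force: 0.0
time_s: 30.85
position: [503.6, -46.3, 74.4]
eef_rot: [1.0, 0.0, 0.001, 0.0]
wrist_force: [-1.7, 2.1, 8.1]
gripper_width: 50.8
gripper_force: 61.1
time_s: 32.55
position: [503.0, 231.5, 165.0]
eef_rot: [1.0, -0.001, -0.0, 0.001]
wrist_force: [-0.1, -0.2, -2.6]
gripper_width: 50.8
gripper_force: 63.7
```

```bash
python3 -m jog '[[[0.02,-0.09,0,0,0,0],[0,0,0.8,0,0,0],[0,0,0.7,0,0,0],[0,0,0.52,0,0,0],[0,0,0,0,0,0]]]' >/dev/null
python3 -m jog '[[[0,0,0,0,0,0],[0,0,0,0,0,0]]]'
```

```text
time_s: 33.25
position: [504.6, 237.6, 85.9]
eef_rot: [1.0, -0.0, 0.001, -0.001]
wrist_force: [-0.8, 0.2, -2.9]
gripper_width: 50.7
gripper_force: 63.5
```

```bash
python3 -m jog '[[[0,0.03,0,0,0,0],[0,0,0.1,0,0,0],[0,0,0.06,0,0,0],[0,0,0,0,0,0],[0,0,0,0,0,0]]]'
python3 -m jog '[[[0,0,0.02,0,0,0],[0,0,0,0,0,0],[0,0,0,0,0,0]]]'
python3 -m jog '[[[0,0,0,0,0,0],[0,0,0,0,0,0],[0,0,0,0,0,0],[0,0,0,0,0,0]]]' 1
python3 -m jog '[[[0,0,-0.4,0,0,0],[0,0,-1,0,0,0],[0,0,-1,0,0,0],[0,0,-0.5,0,0,0],[0,0.9,0,0,0,0]]]' >/dev/null
python3 -m jog '[[[0,0.9,0,0,0,0],[0,0.9,0,0,0,0],[0,0.9,0,0,0,0],[0,0.9,0,0,0,0],[0,0.9,0,0,0,0]]]' >/dev/null
python3 -m jog '[[[0,0.9,0,0,0,0],[0,0.9,0,0,0,0],[0,0.5,0,0,0,0],[0,0,0,0,0,0],[0,0,0,0,0,0]]]'
python3 - <<'E'
from m import *
a=cv2.resize(px[150:245,130:250],(480,380),interpolation=cv2.INTER_CUBIC);b=cv2.resize(px[120:220,380:460],(304,380),interpolation=cv2.INTER_CUBIC)
cv2.imwrite('pics/c5.png',np.hstack([a,b]))
E
```

```text
time_s: 33.75
position: [504.3, 236.2, 79.4]
eef_rot: [1.0, 0.0, 0.001, 0.0]
wrist_force: [-2.1, -1.8, 10.2]
gripper_width: 50.9
gripper_force: 64.6
time_s: 34.05
position: [504.4, 236.2, 79.4]
eef_rot: [1.0, 0.0, 0.001, 0.0]
wrist_force: [-3.8, -3.1, 17.9]
gripper_width: 50.6
gripper_force: 65.8
time_s: 34.45
position: [503.5, 236.0, 77.1]
eef_rot: [1.0, 0.0, -0.0, 0.0]
wrist_force: [-1.6, -0.6, -0.0]
gripper_width: 85.3
gripper_force: 0.0
time_s: 35.95
position: [503.6, -71.7, 193.2]
eef_rot: [1.0, -0.0, -0.0, -0.0]
wrist_force: [0.7, 0.7, -0.6]
gripper_width: 85.6
gripper_force: 0.0
```

View pics/c5.png

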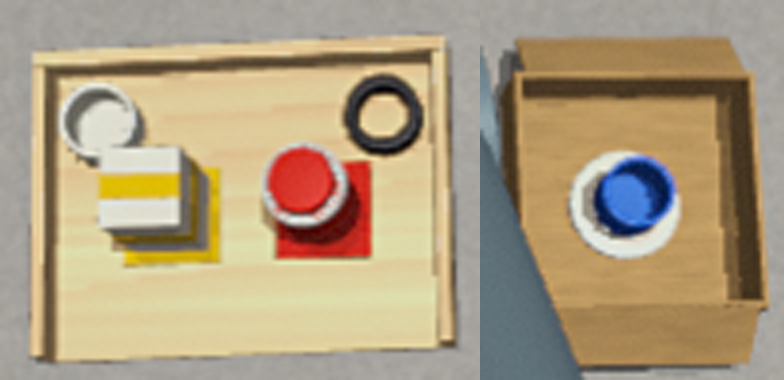

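Everything is upright. The can cap is at (302,180) over its pad, and the blue rim is at (636,192) over the white pad at (625,205). One numeric check, then hand in.

Run:
```python
from h import *
im=shot('top')
print('blue',ray(im,[[421.05-.4,170.5-.4]],48),'pad',ray(im,[[418.2-.4,173.9-.4]],8),'can',ray(im,[[130+302/4-.4,150+180/4-.4]],104))
```

```text
blue [[ 566.64599431 -309.84347095   48.        ]] pad [[ 567.21009197 -311.9160518     8.        ]] can [[505.29212686 235.37289242 104.        ]]
```

```bash
python3 -m jog '[[[0,0,0,0,0,0],[0,0,0,0,0,0]]]' >/dev/null; python3 -c "from bench import workorder;print(workorder.hand_in())"
```

```text
the job is handed in; nothing more can be done
None
```

The job is done and handed in at about 36 s, in the order asked: the blue holder stands in the carton, and the box and can are back on their pads, each measured within about 2 mm of its pad's centre; the white holder and tape roll were left in place.

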